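Enable and start the bench test from the key modules

ROBOT

A 6-joint arm with a two-finger parallel gripper is mounted at the origin on a cart in front of the work surface, level with it; the furniture and walls round the work are solid. World frame = base frame: x ahead of the robot, y to its left, z up, the work surface at z = 0. Lengths are in m, angles in degrees, forces in N, time in s.
With the tool pointing down it reaches from about 0.25 to 0.725 m from the base axis. Payload 9.7 kg.
Tool frame: the origin (TCP) lies midway between the tips of the shut fingers; the grasp point (between the pads) lies bot.hold_point_z behind it (bot.hold_point_z is the distance from the TCP to the grasp point, in m); z points along the fingers, y is the line along which they close (so a half turn about z gives the same grasp; the last joint's range is limited). The gripper opens to 85 mm and grips with 20 to 120 N. Pads are 22 mm wide; open, the fingers measure 114 mm over their backs; the gripper's body (76 mm by 85 mm) begins 54 mm behind the grasp point. The pads swing forward as they close: fully open they stand 13 mm farther back than shut.
Start: joints at [76.547, 4.979, 10.078, 95.1, 0, 90], TCP at [0.128, 0.535, 0.231] pointing down, gripper open.
Joint ranges: [-179.16, 179.16], [-48.56, 103.87], [-65.8, 70.77], [-126.05, 130.52], [-82.76, 87.17], [-180, 180]. Speed limits (degrees/s): [127.2, 127.2, 147.25, 180, 180, 180].

INTERFACE

Orientations are given as [roll, pitch, yaw] about the fixed x, y, z axes, in that order (R = Rz(yaw) Ry(pitch) Rx(roll)).
In Python, from workcell import bot, camera, camera_model, ticket gives the robot as it stands.
- The arm moves only by the tool send_rows, never from a script. Its argument "targets" is text: rows parted by semicolons, each of 5 numbers parted by spaces: the shift along the tool's x, y, z in mm, then the turn about the tool's z in degrees, then the closure in counts, from 0 (fully open) to 255 (shut). A call has 1 to 20 rows; each row is the pose to reach, as a shift and turn from the pose commanded when the call began, along the tool's axes at that moment; what a row does not reach only later rows make up. A row lasts 1/8 s, in which the tool goes at most 62.5 mm and 10.7 degrees, less where a joint would pass 70% of its speed; a pose out of reach is approached as far as the arm can. A call with a gripper value outside its range is refused whole. The fingers move at their own pace and stop on an object; "newtons" is the grip in N (left out, the last holds). Time passes only in rows, so rows that repeat a pose let the fingers close. It gives the time, the measured TCP pose, the force, the opening and the grip force at its end, in the units of the state.
- bot.get_obs(): the state, without advancing time (a new reading comes with each control period).
- camera(name): name is "side" or "top" or "wrist"; returns the picture (400x640x3 uint8, blue, green, red); there is no depth.
- camera_model(name): a dict with "K" (3x3 intrinsics, pixels), "pose" (4x4, takes a point from camera to world coordinates); the wrist camera has in their place "T_tool_cam" (4x4, takes a point from camera to tool coordinates, whose origin is the TCP and whose axes are the flange's). Camera axes: x right, y down, z forward; pixel columns grow to the right and rows downward; lengths in m; the calibration is good to about 2 mm. A picture is of the moment at which its call begins: read the wrist's pose just before it. camera_model takes no time and is no camera call.
- ticket.job_done(): hands the job in; it is judged then, once.
The state is a dict: "time": time; "q": joint angles; "qd": joint speeds; "joint_efforts": joint torques, N m; "ee_pos": TCP position; "tcp_rot": TCP orientation; "wrist_force": force on the tool from outside, world axes, zero at the start; "torque": the same for the moment, N m; "opening": finger opening in m; "grasp_force": force on a finger pad.
Only numpy, scipy, OpenCV 4.12 (cv2) and the standard library are available. Lean on these libraries where they do the work, as an engineer would, in place of code of your own. Each camera call takes 0.05 s, during which the arm holds its last target. There are 200 camera calls.

TASK

Start the bench test from the row of three push-key modules: with the fingertips, lightly press the square key fully down, so that it stays in, and only then press the large round key fully down and let it spring back up. Do not press the small round key, leave the small parts standing round the row where they are, and withdraw clear of everything.

Things in the scene. Friction and masses are not known exactly. Their poses are not given: they have to be found in the camera images.
- rail: Fixed metal mounting rail, 200 mm long along its y axis, 62 mm wide, 10 mm high; origin at the centre of its underside on the worktop, z up. On it, 62 mm apart in random order, sit three black key modules (58 x 56 mm, tops 38 mm above the worktop) with one off-white key each. A grey bezel round each key reaches 40 mm above the worktop. Nothing on the row is more than 53 mm above the worktop.
- square_top (a point): Centre of the top face of the square key, 28 x 28 mm with sides along the rail's axes; when up the face is 53 mm above the worktop, and the key travels 7 mm straight down. It has no return spring: it slides down against about 2.5 N of friction and stays where it is pushed. Its cap is cushioned: it gives a further 0.33 mm per newton (4 mm at most), so the face sinks about 8 to 9 mm in all.
- round_top (a point): Centre of the flat top face of the large round key, 30 mm in diameter; when up 53 mm above the worktop, travels 7 mm straight down against a spring (0.9 N at first, 3 N at the stop) and comes back when released. Its cap is cushioned in the same way.
- small_top (a point): Centre of the top of the small round key, 16 mm in diameter, same height, travel, spring and cushion as the large one; not to be pressed.
- square_key (a joint): How far the square key is pressed, 0 (up, at the start) to 0.007 m (stop; 3 to 5 N bring it there). Press slowly, up to about 3 cm/s: running into the stop faster is a hard blow.
- round_key (a joint): How far the large round key is pressed, 0 (up) to 0.007 m (stop).
- small_key (a joint): How far the small round key is pressed, 0 to 0.007 m.
- bolt_2: Loose hex bolt standing on its head, 19 mm wide and 46 mm tall, beside the row; origin at the centre of its foot. Leave alone.
- push_fitting_1: Loose black push-in tube fitting standing upright, 19 mm wide, 32 mm tall, beside the row; origin at the centre of its foot. Leave alone.
- nut_0: Loose hex nut lying flat, 22 mm wide, 9 mm high, beyond the row; origin at the centre of its underside. Leave alone.

How it is judged:
By the outcome, as a careful person would: the job done as asked, in the order asked, and still so for the second after the job is handed in, with the robot touching nothing.
It also fails if it takes over 42 s, if anything falls off the work surface, if the arm or the gripper's body presses on something with over 40 N, if the wrist force passes 120 N, or if a joint passes its speed limit or range.

## Working session

There is one attempt and no reset: what is moved stays moved. The work goes in short steps, Python scripts to look and compute and a tool call to move; the robot and the scene stay as the last step left them, time stands still between calls to the robot, and variables do not carry over. Pictures are saved under pics/ and viewed, at most 10 in all, crops included, and the job is handed in when it is done.

Besides the shell and the picture viewer there is one more tool, called as name(argument=value, ...), one argument or row to a line, values as JSON. send_rows: Moves the arm, as the interface text tells. Its arguments: {"type":"object","properties":{"targets":{"type":"string"},"newtons":{"type":"number"}},"required":["targets"]}

```bash
mkdir -p pics
python3 - <<'E'
from workcell import bot,camera,camera_model
import cv2,numpy as np
o=bot.get_obs();print({k:o[k] for k in('time','ee_pos','tcp_rot','opening','wrist_force')},bot.hold_point_z)
a=camera("side");b=camera("top");w=camera("wrist")
for n,i in zip(("s","t","w"),(a,b,w)): cv2.imwrite(f"pics/{n}0.png",i)
for n in("side","top"):print(camera_model(n))
print(camera_model("wrist"))
E
```

```text
{'time': 0.0, 'ee_pos': array([0.12790474, 0.53469818, 0.23057477]), 'tcp_rot': array([-1.79924077e+02, -1.38807982e-03,  1.66543677e+02]), 'opening': 0.08536992768360137, 'wrist_force': array([ 0.54995192, -0.29706659, -0.39020037])} 0.0187
{'K': array([[458.95455351,   0.        , 330.47538303],
       [  0.        , 458.95455351, 192.89577893],
       [  0.        ,   0.        ,   1.        ]]), 'pose': array([[ 0.99978149, -0.01992842, -0.00631052,  0.49524372],
       [-0.00276433, -0.42527806,  0.90505852, -1.06294306],
       [-0.02072011, -0.90484332, -0.42524022,  0.42852827],
       [ 0.        ,  0.        ,  0.        ,  1.        ]])}
{'K': array([[446.40054326,   0.        , 323.43643544],
       [  0.        , 446.40054326, 200.92108527],
       [  0.        ,   0.        ,   1.        ]]), 'pose': array([[ 0.01026784, -0.98776611,  0.15560424,  0.35462022],
       [-0.99969509, -0.01363492, -0.0205869 , -0.27290771],
       [ 0.02245669, -0.15534542, -0.98760493,  0.91366997],
       [ 0.        ,  0.        ,  0.        ,  1.        ]])}
{'K': array([[325.23213685,   0.        , 319.86263601],
       [  0.        , 325.23213685, 200.86008481],
       [  0.        ,   0.        ,   1.        ]]), 'T_tool_cam': array([[ 6.87930310e-04, -9.44571284e-01, -3.28305674e-01,
         8.48762062e-02],
       [ 9.99998391e-01,  1.19366858e-03, -1.33892251e-03,
        -6.17958313e-04],
       [ 1.65659593e-03, -3.28304225e-01,  9.44570586e-01,
        -1.42274910e-01],
       [ 0.00000000e+00,  0.00000000e+00,  0.00000000e+00,
         1.00000000e+00]])}
```

View pics/t0.png

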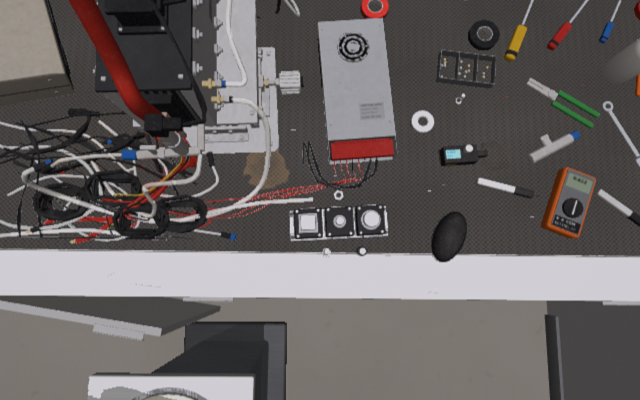

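View pics/s0.png

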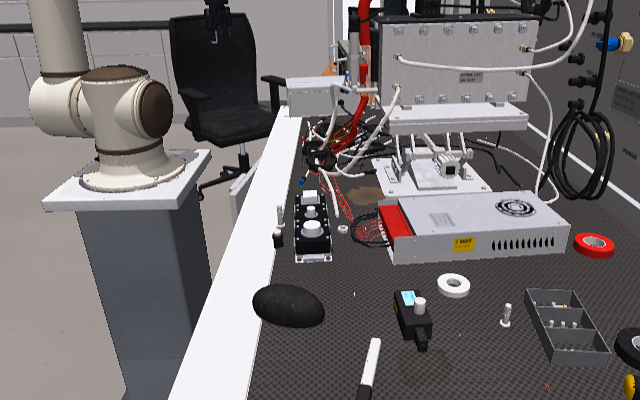

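The top view shows the row left to right: square key at (308,223), small round at (340,221), large round at (371,219). The bolt is at about (326,252), the fitting at (362,251) and the nut at (338,195). In the side view the keys are at about (310,197), (311,211) and (314,229).

```bash
cat > h.py <<'E'
import numpy as np,cv2
from workcell import bot,camera,camera_model
from scipy.spatial.transform import Rotation as R
def ray(m,uv,pose=None):
    P=m["pose"] if pose is None else pose
    d=P[:3,:3]@np.linalg.solve(m["K"],[*uv,1.]);return P[:3,3],d/np.linalg.norm(d)
def plane(r,z): return r[0]+r[1]*(z-r[0][2])/r[1][2]
def tri(rs):
    A=sum(np.eye(3)-np.outer(d,d) for _,d in rs);b=sum((np.eye(3)-np.outer(d,d))@o for o,d in rs)
    p=np.linalg.solve(A,b);return p,max(np.linalg.norm(np.cross(p-o,d)) for o,d in rs)
def blobs(img,box,th,amin):
    x0,y0,x1,y1=box;m=(img[y0:y1,x0:x1].min(2)>th).astype(np.uint8)
    n,_,s,c=cv2.connectedComponentsWithStats(m,connectivity=4)
    return [(c[i]+[x0,y0],s[i,:5].tolist()) for i in range(1,n) if s[i,4]>=amin]
def wpose(o):
    T=np.eye(4);T[:3,:3]=R.from_euler('xyz',o["tcp_rot"],degrees=True).as_matrix();T[:3,3]=o["ee_pos"]
    return T@camera_model("wrist")["T_tool_cam"],T
E
python3 - <<'E'
from h import *
t=cv2.imread("pics/t0.png");s=cv2.imread("pics/s0.png")
mt=camera_model("top");ms=camera_model("side")
for th in(190,):
  print("top");[print(b[0].round(1),b[1],plane(ray(mt,b[0]),.053).round(4)) for b in blobs(t,(288,185,390,262),th,12)]
  print("side");[print(b[0].round(1),b[1],plane(ray(ms,b[0]),.053).round(4)) for b in blobs(s,(270,185,355,265),th,12)]
for n,a,b in(("sq",(308,223),(310,195)),("sm",(340,221),(311,209)),("lg",(371,219),(314,226))): print(n,tri([ray(mt,a),ray(ms,b)]))
a=cv2.resize(t[185:262,285:393],None,fx=5,fy=5);b=cv2.resize(s[180:265,265:355],None,fx=5,fy=5)
c=np.zeros((430,1000,3),np.uint8)
a=cv2.resize(a,(500,356));b=cv2.resize(b,(450,425));c[:356,:500]=a;c[:425,500:950]=b
cv2.imwrite("pics/c1.png",cv2.resize(c,(800,344)))
E
```

```text
top
[299.4 199.6] [0, 13, 25, 4, 43] [ 0.4923 -0.2439  0.053 ]
[371.5 218.4] [77, 27, 14, 14, 156] [ 0.4571 -0.3847  0.053 ]
[385.6 219.6] [97, 27, 3, 16, 30] [ 0.4552 -0.4123  0.053 ]
[307.6 221.8] [13, 30, 14, 14, 181] [ 0.4488 -0.2606  0.053 ]
[323. 224.] [35, 32, 1, 15, 15] [ 0.445  -0.2905  0.053 ]
[339.9 220.1] [49, 32, 7, 7, 39] [ 0.4529 -0.3231  0.053 ]
[291.2 225.5] [2, 33, 4, 15, 51] [ 0.4412 -0.2291  0.053 ]
[336.1 257.8] [0, 64, 102, 13, 736] [ 0.3804 -0.3163  0.053 ]
[362.1 250.8] [72, 64, 5, 5, 21] [ 0.3942 -0.3663  0.053 ]
side
[275.5 212.2] [0, 0, 18, 80, 689] [ 0.3918 -0.3395  0.053 ]
[333.9 199.6] [59, 0, 10, 30, 91] [ 0.496  -0.2935  0.053 ]
[309.5 193.5] [33, 5, 14, 8, 96] [ 0.4493 -0.2645  0.053 ]
[310.5 207.6] [37, 21, 8, 5, 29] [ 0.4535 -0.3243  0.053 ]
[311.4 224.2] [34, 35, 16, 9, 118] [ 0.4573 -0.3862  0.053 ]
[342.4 228. ] [68, 41, 10, 5, 23] [ 0.509 -0.401  0.053]
[312.2 256.6] [30, 69, 24, 8, 68] [ 0.4619 -0.4851  0.053 ]
sq (array([ 0.44853298, -0.2611856 ,  0.04797271]), np.float64(0.001443606992136467))
sm (array([ 0.45291099, -0.32347101,  0.04946367]), np.float64(0.0012775874280740512))
lg (array([ 0.45894813, -0.3841392 ,  0.04796177]), np.float64(0.002436351264153993))
```

View pics/c1.png

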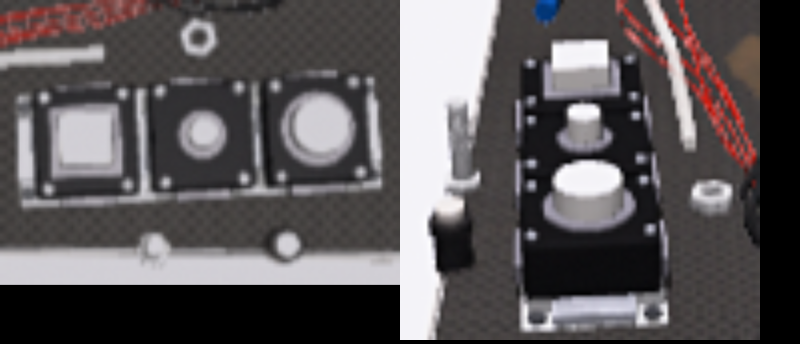

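The keys sit where they should. Both views agree, their spacing is about 62 mm, and the rail's y axis is turned about 3.8°. I'm moving over the row with the fingers shut.

send_rows(
  targets="-15 -22 0 2 255; -40 -58 0 8 255; -70 -102 0 14 255; -100 -146 0 20 255; -132 -190 0 26 255; -164 -236 0 32 255; -196 -284 0 38 255; -230 -332 0 44 255; -264 -382 0 50 255; -298 -432 0 56 255; -332 -482 0 62 255; -366 -532 0 67 255; -400 -582 0 71 255; -434 -632 0 73 255; -464 -675 0 73 255; -486 -707 10 73 255; -498 -725 25 73 255; -504 -734 40 73 255; -507 -737 50 73 255; -507 -737 50 73 255",
  newtons=40,
)

```text
time: 2.65
ee_pos: [0.4492, -0.2989, 0.1806]
tcp_rot: [-179.9, -0.1, 93.6]
wrist_force: [-0.1, 0.3, 0.1]
opening: -0.0004
grasp_force: 0.0
```

send_rows(
  targets="0 0 0 0 255; 0 0 0 0 255; 0 0 0 0 255; 0 0 0 0 255",
)

```text
time: 3.15
ee_pos: [0.4496, -0.2998, 0.1815]
tcp_rot: [180.0, 0.0, 93.6]
wrist_force: [1.1, 0.3, 1.2]
opening: -0.0
grasp_force: 0.0
```

Run:
```python
from h import *
o=bot.get_obs();w=camera("wrist");cv2.imwrite("pics/w1.png",w)
np.savez("w1.npz",p=o["ee_pos"],r=o["tcp_rot"])
print({k:o[k] for k in('time','q','ee_pos','tcp_rot','opening','wrist_force')})
```

```text
{'time': 3.15, 'q': array([-3.36914458e+01,  2.88457920e+00,  2.34564678e+00,  8.94434154e+01,
        6.30351523e-04,  5.27575403e+01]), 'ee_pos': array([ 0.44962622, -0.29976267,  0.18148629]), 'tcp_rot': array([1.79985566e+02, 1.01810909e-02, 9.35510127e+01]), 'opening': -2.2841593282272723e-05, 'wrist_force': array([1.14649864, 0.33131826, 1.23222956])}
```

View pics/w1.png

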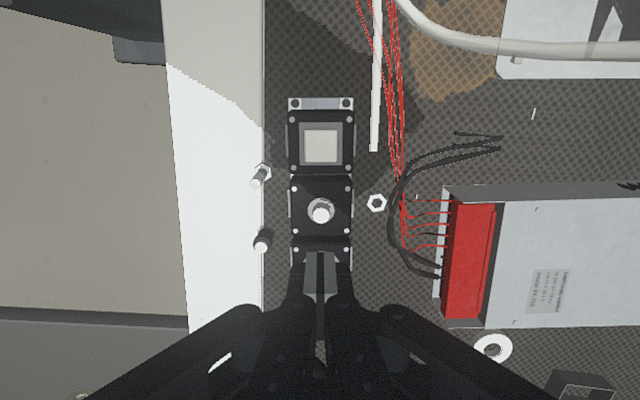

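The wrist view shows the square key at (321,146) and the small round at (321,211). The fingers hide the large round key, so I need a second view from 90 mm further along −y.

send_rows(
  targets="-20 0 0 0 255; -50 0 0 0 255; -75 0 0 0 255; -90 0 0 0 255; -90 0 0 0 255; -90 0 0 0 255; -90 0 0 0 255",
)

```text
time: 4.08
ee_pos: [0.4552, -0.389, 0.1815]
tcp_rot: [180.0, 0.0, 93.6]
wrist_force: [-0.4, 0.2, -1.2]
opening: 0.0003
grasp_force: 0.0
```

Run:
```python
from h import *
o=bot.get_obs();w=camera("wrist");cv2.imwrite("pics/w2.png",w)
np.savez("w2.npz",p=o["ee_pos"],r=o["tcp_rot"])
print({k:o[k] for k in('time','ee_pos','tcp_rot')})
m=camera_model("wrist")
for n in(1,2):
  f=np.load(f"w{n}.npz");P,_=wpose(dict(ee_pos=f["p"],tcp_rot=f["r"]));im=cv2.imread(f"pics/w{n}.png")
  for th in(180,205):
    print(n,th);[print(b[0].round(1),b[1],plane(ray(m,b[0],P),.053).round(4)) for b in blobs(im,(280,10,360,250),th,60)]
```

```text
{'time': 4.075, 'ee_pos': array([ 0.4552387 , -0.38902213,  0.18154651]), 'tcp_rot': array([1.79988804e+02, 5.41638624e-03, 9.35856342e+01])}
1 180
[320.5 145.4] [25, 121, 31, 30, 886] [ 0.4474 -0.2613  0.053 ]
[320.5 215.3] [32, 198, 18, 15, 207] [ 0.4514 -0.3238  0.053 ]
1 205
[320.4 215.3] [33, 198, 16, 15, 193] [ 0.4513 -0.3238  0.053 ]
2 180
[320.6  26.7] [24, 0, 35, 35, 1175] [ 0.4475 -0.2626  0.053 ]
[320.8 112.1] [33, 94, 17, 18, 232] [ 0.4515 -0.3238  0.053 ]
[321.4 184.9] [25, 161, 33, 31, 687] [ 0.4559 -0.3847  0.053 ]
2 205
```

View pics/w2.png

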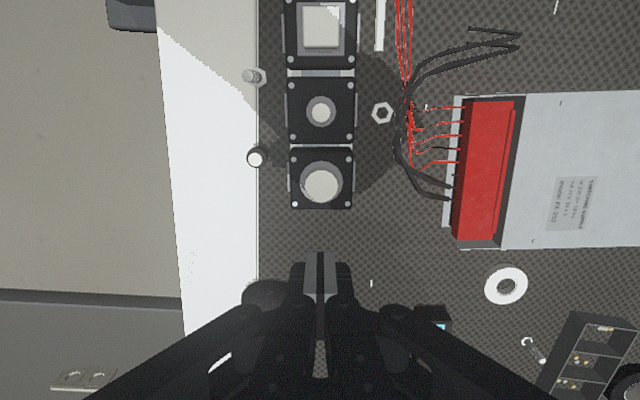

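In this second view the square key is at (321,26), the small round at (321,112) and the large round at (321,185). The fixes agree: square (0.448, −0.2615), large (0.456, −0.385), tops near 53 mm. Next I go above the square key and start down.

send_rows(
  targets="20 0 0 0 255; 60 0 0 0 255; 100 1 0 0 255; 122 1 0 0 255; 128 1 8 0 255; 128 1 25 0 255; 128 1 50 0 255; 128 1 75 0 255; 128 1 95 0 255; 128 1 107 0 255; 128 1 113 0 255; 128 1 116 0 255; 128 1 116 0 255; 128 1 116 0 255",
)

```text
time: 5.88
ee_pos: [0.4485, -0.262, 0.0659]
tcp_rot: [180.0, 0.0, 93.6]
wrist_force: [-0.2, 0.0, -0.3]
opening: -0.0003
grasp_force: 0.0
```

Run:
```python
from h import *
o=bot.get_obs();print(o["ee_pos"],o["tcp_rot"],o["wrist_force"])
a=camera("side");w=camera("wrist")
c=np.zeros((400,800,3),np.uint8);c[:,:400]=cv2.resize(a[150:250,260:360],(400,400),interpolation=cv2.INTER_CUBIC);c[:,400:]=cv2.resize(w[200:360,240:400],(400,400))
cv2.imwrite("pics/c2.png",c)
```

```text
[ 0.44852803 -0.26197964  0.06587345] [1.79955118e+02 3.18124549e-02 9.35510323e+01] [-0.1806968   0.02761648 -0.2691259 ]
```

View pics/c2.png

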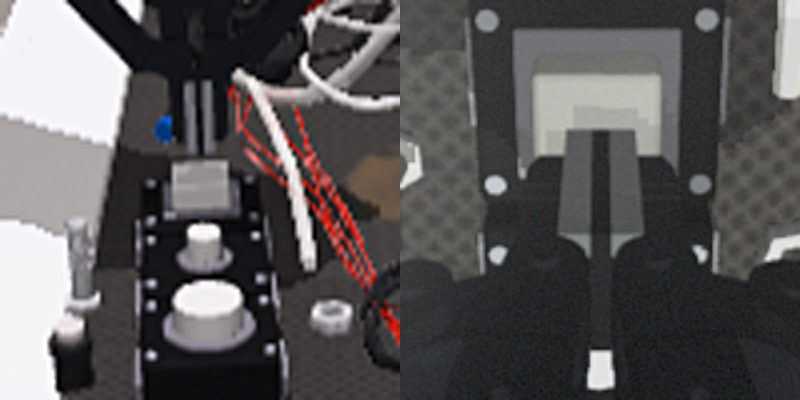

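The side and wrist crops show the fingertips centred over the square key. I'm pressing slowly.

send_rows(
  targets="0 0 2 0 255; 0 0 4 0 255; 0 0 6 0 255; 0 0 8 0 255; 0 0 10 0 255; 0 0 12 0 255; 0 0 13 0 255; 0 0 14 0 255; 0 0 15 0 255; 0 0 16 0 255; 0 0 17 0 255; 0 0 18 0 255; 0 0 18 0 255",
)

```text
time: 7.6
ee_pos: [0.4482, -0.2618, 0.0472]
tcp_rot: [-180.0, -0.0, 93.5]
wrist_force: [-0.4, 0.7, 2.3]
opening: 0.0001
grasp_force: 1.0
```

send_rows(
  targets="0 0 0.6 0 255; 0 0 1.2 0 255; 0 0 1.8 0 255; 0 0 2.4 0 255; 0 0 2.4 0 255; 0 0 2.4 0 255",
)

```text
time: 8.35
ee_pos: [0.4482, -0.2618, 0.0449]
tcp_rot: [-180.0, 0.0, 93.5]
wrist_force: [-1.4, 0.6, 2.6]
opening: 0.0
grasp_force: 1.6
```

send_rows(
  targets="0 0 0.5 0 255; 0 0 1 0 255; 0 0 1 0 255; 0 0 1 0 255",
)

```text
time: 8.85
ee_pos: [0.4483, -0.2618, 0.0441]
tcp_rot: [180.0, 0.0, 93.5]
wrist_force: [-1.6, 1.3, 6.0]
opening: -0.0001
grasp_force: 2.8
```

send_rows(
  targets="0 0 0.2 0 255; 0 0 0.2 0 255; 0 0 0.2 0 255",
)

```text
time: 9.22
ee_pos: [0.4483, -0.2618, 0.044]
tcp_rot: [180.0, 0.0, 93.5]
wrist_force: [-1.9, 1.0, 6.2]
opening: 0.0
grasp_force: 3.0
```

The square key is at its stop: about 6 N, with the face sunk 9 mm. I'm withdrawing and going over to the large key.

send_rows(
  targets="0 0 -2 0 255; 0 0 -6 0 255; 0 0 -14 0 255; 0 0 -30 0 255; 0 0 -48 0 255; 0 0 -56 0 255; -15 0 -56 0 255; -45 0 -56 0 255; -80 0 -56 0 255; -108 0 -56 0 255; -120 0 -56 0 255; -123.5 0 -52 0 255; -123.5 0 -40 0 255; -123.5 0 -28 0 255; -123.5 0 -22 0 255; -123.5 0 -22 0 255; -123.5 0 -22 0 255",
)

```text
time: 11.35
ee_pos: [0.4561, -0.3851, 0.0661]
tcp_rot: [180.0, 0.0, 93.6]
wrist_force: [0.8, -0.6, -0.6]
opening: -0.0003
grasp_force: 0.0
```

Run:
```python
from h import *
o=bot.get_obs();print(o["ee_pos"],o["tcp_rot"],o["wrist_force"])
a=camera("side");w=camera("wrist")
c=np.zeros((400,800,3),np.uint8);c[:,:400]=cv2.resize(a[150:250,260:360],(400,400),interpolation=cv2.INTER_CUBIC);c[:,400:]=cv2.resize(w[0:300,170:470],(400,400))
cv2.imwrite("pics/c3.png",c)
```

```text
[ 0.45608383 -0.38509171  0.06613192] [1.79971582e+02 2.45804871e-02 9.35582821e+01] [ 0.76986082 -0.64284907 -0.55417958]
```

View pics/c3.png

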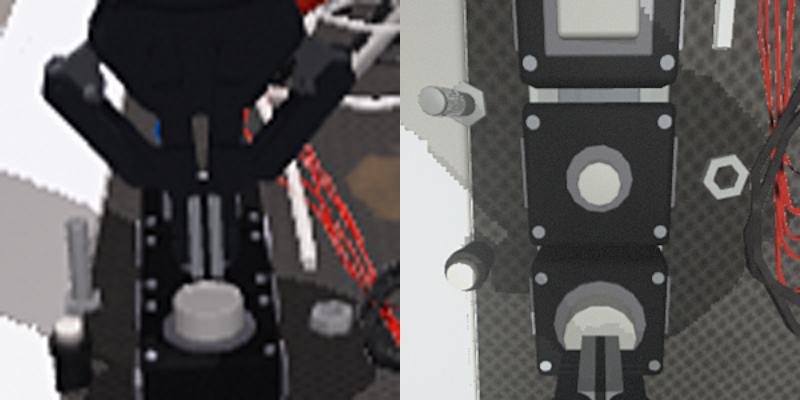

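The crops show the fingertips centred over the large key, the square key down and the small parts undisturbed. I'm pressing the large key.

send_rows(
  targets="0 0 3 0 255; 0 0 6 0 255; 0 0 9 0 255; 0 0 11 0 255; 0 0 13 0 255; 0 0 14.5 0 255; 0 0 16 0 255; 0 0 17.5 0 255; 0 0 19 0 255; 0 0 20.5 0 255; 0 0 21.5 0 255; 0 0 22 0 255; 0 0 22 0 255; 0 0 22 0 255",
)

```text
time: 13.2
ee_pos: [0.4559, -0.3851, 0.0441]
tcp_rot: [180.0, 0.0, 93.5]
wrist_force: [-2.7, 2.1, 5.5]
opening: -0.0001
grasp_force: 2.8
```

It's at the stop: 5.5 N against the 3 N the stop needs. I release slowly and withdraw.

send_rows(
  targets="0 0 0.3 0 255; 0 0 0.3 0 255; 0 0 -1.5 0 255; 0 0 -4 0 255; 0 0 -7 0 255; 0 0 -10 0 255; 0 0 -16 0 255; 0 0 -30 0 255; 0 0 -55 0 255; 0 0 -85 0 255; 0 0 -115 0 255; -20 0 -133 0 255; -50 0 -138 0 255; -75 0 -138 0 255; -80 0 -138 0 255; -80 0 -138 0 255; -80 0 -138 0 255",
)

```text
time: 15.32
ee_pos: [0.4609, -0.4642, 0.182]
tcp_rot: [180.0, -0.0, 93.6]
wrist_force: [-0.1, 0.8, -0.4]
opening: -0.0003
grasp_force: 0.0
```

Run:
```python
from h import *
o=bot.get_obs();print(o["time"],o["ee_pos"],o["wrist_force"])
a=camera("side");t=camera("top")
c=np.zeros((400,800,3),np.uint8);c[:,:400]=cv2.resize(a[175:265,265:355],(400,400),interpolation=cv2.INTER_CUBIC);c[:285,400:]=cv2.resize(t[185:262,285:393],(400,285),interpolation=cv2.INTER_CUBIC)
cv2.imwrite("pics/c4.png",c)
```

```text
15.325 [ 0.46087449 -0.46416483  0.18202163] [-0.10716155  0.84751942 -0.38243291]
```

View pics/c4.png

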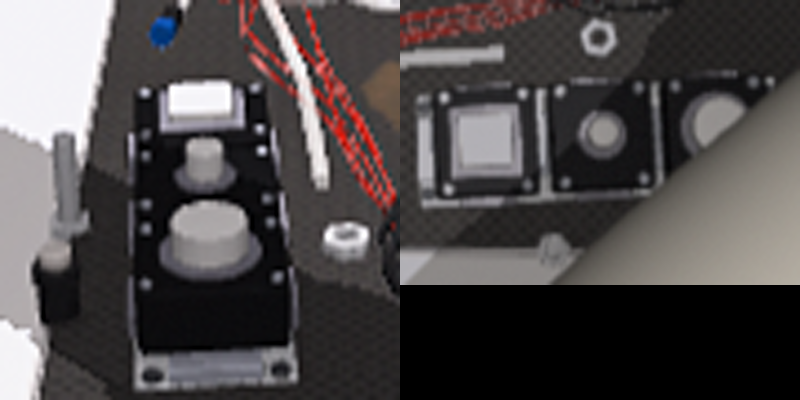

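The square key is in, both round keys are up, and the bolt, fitting and nut haven't moved. The arm is clear, so I'm handing the job in.

```bash
python3 -c "
from workcell import ticket
print(ticket.job_done())"
```

```text
the job is handed in; nothing more can be done
None
```

Job handed in at about 15 s: the square key was pressed to its stop and stayed in, then the large round key was pressed to its stop and sprang back; the small key and loose parts were not touched, and the arm is clear.

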